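Free the seized forming press and take out the mould

ROBOT

A 6-joint arm with a two-finger parallel gripper is mounted at the origin on the work surface. World frame = base frame: x ahead of the robot, y to its left, z up, the work surface at z = 0. Lengths are in m, angles in rad, forces in N, time in s.
With the tool pointing down it reaches from about 0.375 to 0.9 m from the base axis. Payload 3.1 kg.
Tool frame: the origin (TCP) lies between the finger pads; the fingertips stand manip.finger_overhang ahead of it and the grasp point (between the pads) lies 5 mm behind it (manip.finger_overhang is the distance from the TCP to the fingertips, in m); z points along the fingers, y is the line along which they close (so a half turn about z gives the same grasp; the last joint's range is limited). The gripper opens to 85 mm and grips with 20 to 120 N. Pads are 22 mm wide; open, the fingers measure 114 mm over their backs; the gripper's body (76 mm by 85 mm) begins 54 mm behind the grasp point. The pads swing forward as they close: fully open they stand 13 mm farther back than shut.
Start: joints at [1.04, 0.527, 1.433, -0, 1.181, -0.178], TCP at [0.216, 0.586, 0.245] pointing down, gripper open.
Joint ranges: [-3.08, 3.08], [-0.75, 2.2], [0.22, 2.44], [-1.43, 4.57], [0, 2.65], [-2.85, 2.85]. Speed limits (rad/s): [2.79, 2.79, 3.14, 3.14, 3.14, 3.14].

INTERFACE

Orientations are given as a unit quaternion [x, y, z, w].
In Python, from station import manip gives the robot as it stands.
- The arm moves only by the tool drive_tool, never from a script. Its argument "plan" is a list of rows, each a list of 7 numbers: the shift along the tool's x, y, z in m, then the turn, a rotation vector about the tool's x, y, z in degrees, then the opening, from -1 (shut) to 1 (fully open). In form: [[x, y, z, wx, wy, wz, gripper], ...]. A call has 1 to 10 rows; each row shifts and turns the commanded pose from where the row before left it, along the tool's axes as they then stand; what a row does not reach is not made up. A row lasts 1/10 s, in which the tool goes at most 50 mm and 8.59 degrees, less where a joint would pass 70% of its speed; a pose out of reach is approached as far as the arm can. A call is refused whole if a number of a shift passes 0.05 or a number of a turn 8.59, either way. A call with a gripper value outside its range is refused whole. The fingers move at their own pace and stop on an object; "newtons" is the grip in N (left out, the last holds). Time passes only in rows, so rows that do not move let the fingers close. It gives the time, the measured TCP pose, the force, the opening and the grip force at its end, in the units of the state.
- manip.sense(): the state, without advancing time (a new reading comes with each control period).
- manip.snapshot(name): name is "scene" or "top"; returns a dict with "image" (400x640x3 uint8, red, green, blue), "z_map" (400x640 float32, m along the optical axis (not along the pixel's ray), 0 where there is no reading), "fov_y" (degrees; the focal length in pixels is half the picture's height over the tangent of half this angle, whatever the lens; pixels are square), "cx", "cy" (the principal point, pixels), "extrinsics" (4x4, takes a point from camera to world coordinates). Camera axes: x right, y up, looking along -z (the intrinsics and any distortion apply to the point x, -y, -z); pixel columns grow to the right and rows downward; lengths in m; the calibration is good to about 2 mm. A picture is of the moment at which its call begins.
- manip.sign_off(): hands the job in; it is judged then, once.
The state is a dict: "t": time; "q": joint angles; "qd": joint speeds; "tau": joint torques, N m; "tcp_pos": TCP position; "tool_rot": TCP orientation; "force": force on the tool from outside, world axes, zero at the start; "ft_torque": the same for the moment, N m; "finger_gap": opening from 0.0 (shut) to 1.0 (fully open); "gripper_force": force on a finger pad.
Only numpy, scipy, OpenCV 4.12 (cv2) and the standard library are available. Lean on these libraries where they do the work, as an engineer would, in place of code of your own. Each camera call takes 0.05 s, during which the arm holds its last target. There are 200 camera calls.

TASK

The black knob of the red forming press has seized: break it loose with a firm anticlockwise twist (seen from above), then turn it freely until the steel cap is fully up and you feel the knob come firmly against its stop, without straining the knob's cushioned hub. Then slide the wooden mould straight out by its tongue without wrenching it against the cap, and lay it down gently, right way up, flat in the aluminium tray. Leave the other things on the bench alone.

Things in the scene. Friction and masses are not known exactly. Their poses are not given: they have to be found in the camera images.
- press: Red press bolted to the bench. Origin: centre of the mould seat, at bench level; z up; -x is its open front, where the mould comes out. Base plate 12 mm high, x -70 to 60, y +-90 mm. On it steel guide bars, inner faces at y +-37 mm, x -45 to 45 mm, tops 22 mm above the bench. Columns of radius 11 mm at x 0, y +-72 mm carry the crossbeam.
- beam_top (a point): Centre of the top face of the press's red crossbeam, 115 mm above the bench, straight above the press's origin; beam 56 (x) x 176 (y) x 30 mm, axes like the press's. The knob's vertical axis passes through this point. The beam is 85 to 115 mm above the bench.
- knob_grip (a point): Black knob on the beam: an upright bar 52 mm long, 14 mm thick, 124 to 158 mm above the bench, on a disc of radius 26 mm. Point on its axis, 142 mm up; its x runs along the bar (white mark on the -x half), z up. At the start x is like the press's x within 0.2 rad. The knob keeps its height and stays where it is left. Start to upper stop: 2.2 to 2.4 rad anticlockwise.
- knob_top (a point): Top centre of the same knob, 158 mm above the bench. How it turns: about 0.65 N m for the first 0.1 to 0.4 rad anticlockwise (seized), then under 0.1 N m, then a hard stop. Clockwise it is already at its other stop. Pinch the bar across its thickness, fairly central.
- hub (a joint): Elastic twist of the knob on its screw through its cushioned hub, rad: 0 unloaded, positive under anticlockwise torque, 6 N m per rad (0.65 N m reads about 0.11). Firmly against the stop means 0.05 to 0.15 (0.3 to 0.9 N m) felt there, cap up. Twisted beyond 0.2 either way (1.2 N m) the hub is damaged.
- cap_top (a point): Top centre of the steel cap under the beam (plate 90 x 66 x 8 mm; a lip at its front edge hangs 10 mm below the plate, in front of the mould's block). Height above the bench: 60 mm closed (up to 1 mm more at the start), 73 mm at the upper stop. Turning the knob lifts it 5.4 mm per rad. The lip clears the block after 10 mm of rise.
- mould: Loose wooden mould, 0.2 to 0.4 kg: block 70 x 70 x 40 mm with two steel bands; a flat tongue 30 mm wide (y), 22 mm thick (z 0 to 22) sticks out in front, x -35 to -125 mm. Origin: centre of the block's underside; z up. Starts on the press base, 12 mm above the bench, axes like the press's, 2 mm play to each guide bar; slides out along the press's -x, clear after 80 mm.
- mould_grip (a point): Point in the middle of the tongue, 95 mm in front of the mould's origin and 11 mm above its underside: where to grip, fingers on the 30 mm width. The block is the heavy end: grip hard (90 N), or it sags when lifted.
- tray: Shallow aluminium tray fixed to the bench, 300 (x) x 190 (y) mm, walls 22 mm high and 4 mm thick, floor about 5 mm above the bench, empty. Origin: centre of its underside; z up. The mould is to lie in it, tongue and all, either way round along its length; it may be on either side of the press.
- cleaver: Cleaver lying on the wooden chopping board (300 x 190 x 22 mm) on the other side, 280 mm long; leave alone. Origin under its middle.
- jar: Jar with red cap, 64 mm across, 100 mm high; leave alone. Origin at its foot.
- cup: Blue ceramic cup, 72 mm across, 80 mm high; leave alone. Origin at its foot.
- brush: Wooden brush, 200 mm long, lying; leave alone. Origin under its middle.
- plates: Stack of four small wooden plates, 120 x 55 x 48 mm; leave alone. Origin under its middle.

How it is judged:
On the way, in this order (a step that is already met when the one before it is completed fails the run):
1. the knob is broken loose and has begun to lift the cap (by 2.5 mm) (z of cap_top in the frame of press above 0.0625 m), for 0.1 s.
2. the cap is up (within 1.5 mm) and the knob has been turned firmly against its stop (hub twisted 0.05 rad, 0.3 N m, or more), the mould still in the press (z of cap_top in the frame of press above 0.0715 m and value of joint hub above 0.05 rad and x of mould in the frame of press above -0.03 m), for 0.05 s.
3. the mould has been slid straight out along the guides: by more than 60 mm, still low (x of mould in the frame of press between -0.13 and -0.06 m and y of mould in the frame of press between -0.015 and 0.015 m and height (world z) of mould below 0.03 m).
At the end, for the whole second after the job is handed in: The cap is still at its upper stop (within 2 mm) and the mould lies still, released, flat (within 0.08 rad) and right way up on the floor of the tray, its origin within 110 mm of the tray's middle along its length and 60 mm across (z of cap_top in the frame of press above 0.071 m and x of mould in the frame of tray between -0.11 and 0.11 m and y of mould in the frame of tray between -0.06 and 0.06 m and height (world z) of mould below 0.012 m and angle between mould's own z axis and vertical below 0.08 rad and linear speed of mould below 0.02 m/s and angular speed of mould below 0.1 rad/s); the robot touches nothing.
It fails at once if the knob's hub is overstrained: twisted beyond 0.2 rad (1.2 N m) (value of joint hub above 0.2 rad or value of joint hub below -0.2 rad).
It fails at once if the mould is wrenched against the cap with more than 15 N (contact force between mould and cap above 15 N).
It fails at once if the mould is dropped: falls free of the fingers at over 0.4 m/s (contact force between the fingers and mould below 0.3 N and linear speed of mould above 0.4 m/s).
It fails at once if the mould is slammed down: meets the tray with more than 90 N (contact force between mould and tray above 90 N).
It fails at once if a bystander is moved by more than 30 mm (distance of any of cleaver, jar, cup, brush, plates from where it was at the start of the episode above 0.03 m).
It also fails if it takes over 72 s, if anything falls off the work surface, if the arm or the gripper's body presses on something with over 40 N, if the wrist force passes 120 N, or if a joint passes its speed limit or range.

## Working session

There is one attempt and no reset: what is moved stays moved. The work goes in short steps, Python scripts to look and compute and a tool call to move; the robot and the scene stay as the last step left them, time stands still between calls to the robot, and variables do not carry over. Pictures are saved under pics/ and viewed, at most 10 in all, crops included, and the job is handed in when it is done.

Besides the shell and the picture viewer there is one more tool, called after "Request:" by a JSON object that holds its "name" and its "arguments", one argument or row to a line. drive_tool: Moves the arm, as the interface text tells. Its arguments: {"type":"object","properties":{"plan":{"type":"array"},"newtons":{"type":"number"}},"required":["plan"]}

```bash
mkdir -p pics; ls
python3 - <<'E'
from station import manip
import numpy as np,cv2
print(manip.sense(), manip.finger_overhang)
for n in("scene","top"):
    s=manip.snapshot(n); cv2.imwrite(f"pics/{n}0.png",s["image"][:,:,::-1]); np.savez(f"{n}0.npz",**s)
    print(n,s["fov_y"],s["cx"],s["cy"],s["extrinsics"],[k for k in s])
E
```

```text
pics
{'t': 0.0, 'q': array([ 1.03950167e+00,  5.28465682e-01,  1.43391886e+00, -7.06791842e-06,
        1.18137403e+00, -1.78521780e-01]), 'qd': array([ 5.53853948e-05,  7.77103461e-04, -4.49999661e-04, -6.32278986e-04,
        1.22290335e-03, -5.79809585e-04]), 'tau': array([ 1.61442724e-03, -4.42341936e+01, -1.78028888e+01, -5.78503159e-05,
        8.27042037e-03, -3.13152043e-06]), 'tcp_pos': array([0.21557094, 0.58591348, 0.24432861]), 'tool_rot': array([ 1.75471806e-01,  9.84483861e-01, -1.01660385e-03, -3.73269031e-04]), 'force': array([0.05835782, 0.13604642, 0.2399819 ]), 'ft_torque': array([-0.00650922,  0.02692701,  0.03405347]), 'gripper_force': 0.0, 'finger_gap': 0.9961174735727555} 0.014
scene 47.529060163194934 312.22028562658613 200.13888031595377 [[-0.75881102 -0.44461925  0.47594071  1.19303763]
 [ 0.65109052 -0.49882338  0.57206326  0.67856513]
 [-0.01693999  0.74396839  0.66800006  0.91967211]
 [ 0.          0.          0.          1.        ]] ['image', 'z_map', 'fov_y', 'cx', 'cy', 'extrinsics']
top 45.71748805851922 330.50369555042926 197.8760232783851 [[ 0.02654937  0.99421292 -0.10409519  0.50103905]
 [-0.99961505  0.02724328  0.0052497   0.00213973]
 [ 0.00805521  0.10391574  0.99455348  1.21340655]
 [ 0.          0.          0.          1.        ]] ['image', 'z_map', 'fov_y', 'cx', 'cy', 'extrinsics']
```

View pics/top0.png

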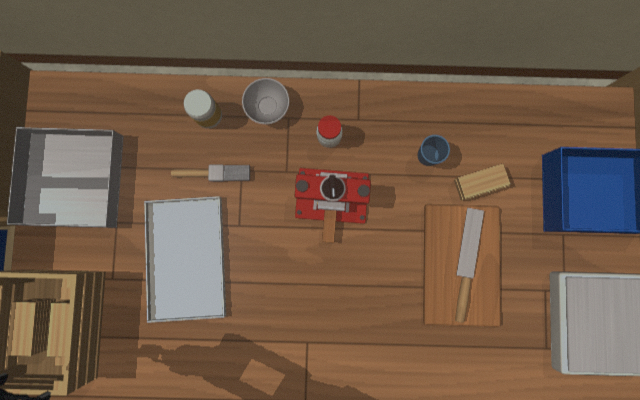

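View pics/scene0.png

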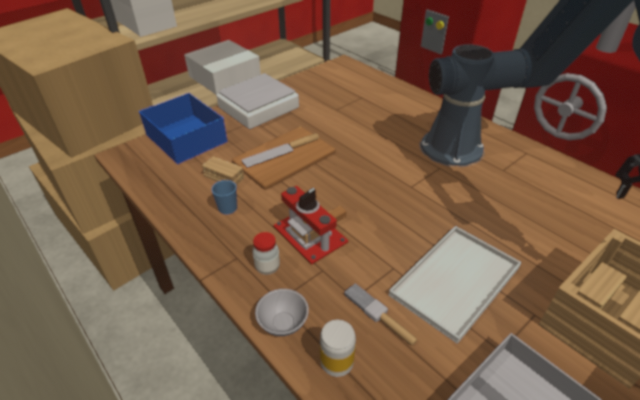

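The top view shows the press at about (332,190) with its tongue pointing down to (329,240). The knob is at (333,187), the tray at (185,258), and the cleaver and board at (465,265). I'll measure from the depth data next.

```bash
cat > h.py <<'E'
import numpy as np,cv2
from station import manip
def cloud(s):
    h,w=s["z_map"].shape; f=h/2/np.tan(np.radians(float(s["fov_y"]))/2)
    v,u=np.mgrid[:h,:w]; z=s["z_map"]
    c=np.stack([(u-s["cx"])*z/f,-(v-s["cy"])*z/f,-z],-1)
    E=s["extrinsics"]; p=c@E[:3,:3].T+E[:3,3]; p[z==0]=np.nan
    return p
def rect(p,m):
    q=p[m][:,:2].astype(np.float32); r=cv2.minAreaRect(q*1000); return len(q),np.round(r[0],1),np.round(r[1],1),round(r[2],2)
E
python3 - <<'E'
from h import *
s=dict(np.load("top0.npz")); p=cloud(s); im=s["image"].astype(int)
v,u=np.mgrid[:400,:640]
def box(u0,u1,v0,v1): return (u>=u0)&(u<=u1)&(v>=v0)&(v<=v1)
z=p[...,2]; R,G,B=im[...,0],im[...,1],im[...,2]
print("bench z",np.nanmedian(z[260:300,280:380]), np.nanmedian(z[60:100,320:400]))
pb=box(285,380,160,250)
red=(R>1.8*G)&(R>60)
m=pb&(z>.108)&(z<.12); print("beam",rect(p,m),np.nanmedian(z[m]))
m=pb&(z>.15); print("knobtop",rect(p,m),np.nanmedian(z[m]), np.nanmean(p[m],0))
m=pb&(z>.006)&(z<.018)&red; print("base",rect(p,m))
m=pb&(z>.026)&(z<.045)&(v>212); print("tongue",rect(p,m),np.nanmedian(z[m]))
for r in range(214,246,4):
    k=np.where(m[r])[0]; 
    if len(k): print(r,k.min(),k.max(),p[r,k.min()].round(4),p[r,k.max()].round(4))
m=box(135,235,185,330)&(z>.015)&(z<.03); print("tray",rect(p,m),np.nanmedian(z[m]))
m=box(155,215,210,310); print("floor",np.nanmedian(z[m]))
for n,b in dict(jar=(310,350,110,150),cup=(415,455,130,170)).items():
    m=box(*b)&(z>.05); print(n,rect(p,m),np.nanmax(z[m]))
c=cv2.resize(s["image"][150:260,270:400],None,fx=5,fy=5,interpolation=cv2.INTER_CUBIC); cv2.imwrite("pics/crop0.png",c[:,:,::-1])
# scene cam
s=dict(np.load("scene0.npz")); p=cloud(s); z=p[...,2]
d=(abs(p[...,0]-.54)<.12)&(abs(p[...,1])<.14)
m=d&(z>.15)&(z<.17); print("sc knob",rect(p,m))
m=d&(z>.110)&(z<.12); print("sc beam",rect(p,m),np.nanmedian(z[m]))
E
```

```text
bench z -0.0007932079485455379 -0.005021290305903037
beam (1323, array([639.4,  -7.1]), array([175.9,  57.8]), 87.33) 0.1145334249550174
knobtop (145, array([640.2,  -7.2]), array([52.3, 13.9]), 4.94) 0.15655088003049356 [ 0.63955346 -0.00715797  0.15658018]
base (1153, array([634.8,  -7.1]), array([179.4, 129.3]), 86.98)
tongue (346, array([551.9,  -1.6]), array([29.9, 71.6]), 87.08) 0.032955002343607154
214 324 335 [0.5838 0.011  0.0322] [ 0.5845 -0.0164  0.0335]
218 324 335 [0.5739 0.0108 0.0308] [ 0.5744 -0.0166  0.0351]
222 324 335 [0.5637 0.0105 0.0356] [ 0.5647 -0.0169  0.0298]
226 323 334 [0.5538 0.0127 0.0332] [ 0.5545 -0.0146  0.0348]
230 323 334 [0.5439 0.0124 0.0319] [ 0.5446 -0.0149  0.0333]
234 323 334 [0.5341 0.0122 0.0296] [ 0.5347 -0.0151  0.0347]
238 322 333 [0.5241 0.0144 0.0301] [ 0.5248 -0.013   0.0309]
tray (784, array([466.3, 357.9]), array([300.2, 192.1]), 5.28) 0.020200535734762548
floor 0.003082379880631425
jar (586, array([788.9,   4.2]), array([59.2, 59.9]), 2.28) 0.10555278135851154
cup (316, array([ 747.3, -255. ]), array([68.8, 70.2]), 3.36) 0.08347421287768442
sc knob (78, array([636.6,  -4.5]), array([46. , 15.9]), 5.54)
sc beam (542, array([637.8,  -2.6]), array([177. ,  49.5]), 87.59) 0.11418193744715038
```

View pics/crop0.png

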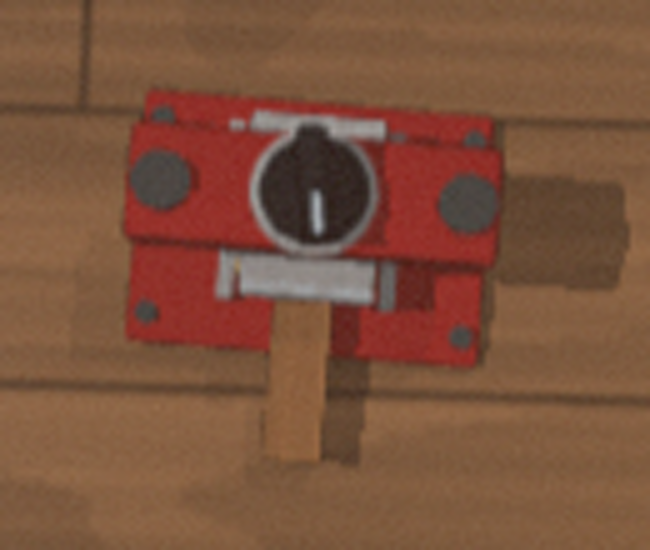

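The crop shows the knob bar's white mark pointing toward the robot, from (316,190) to (319,235), the tongue at (295,380), and the cap lip at (310,275). Estimates:
- Press origin at about (0.639, -0.006), yaw -2.9°.
- Knob bar yaw +4.9°.
- Tray at (0.466, 0.358), yaw +5.3°.

I'll now move above the knob.

Request:
{"name": "drive_tool", "arguments": {
  "plan": [
    [-0.04,-0.0273,0,0,0,0,1],
    [-0.04,-0.0273,0,0,0,0,1],
    [-0.04,-0.0273,0,0,0,0,1],
    [-0.04,-0.0273,0,0,0,0,1],
    [-0.04,-0.0273,0,0,0,0,1],
    [-0.04,-0.0273,0,0,0,0,1],
    [-0.04,-0.0273,0,0,0,0,1],
    [-0.04,-0.0273,0,0,0,0,1],
    [-0.04,-0.0273,0,0,0,0,1],
    [-0.04,-0.0273,0,0,0,0,1]
  ]
}}

```text
t: 1.1
tcp_pos: [0.4975, 0.1903, 0.2451]
tool_rot: [0.176, 0.984, -0.0, -0.0]
force: [0.1, 0.0, -0.3]
finger_gap: 1.0
gripper_force: 0.0
```

Request:
{"name": "drive_tool", "arguments": {
  "plan": [
    [-0.04,-0.0273,0,0,0,0,1],
    [-0.04,-0.0273,0,0,0,0,1],
    [-0.04,-0.0273,0,0,0,0,1],
    [-0.04,-0.0273,0,0,0,0,1],
    [-0.04,-0.0273,0,0,0,0,1],
    [0,0,0,0,0,8.5,1],
    [0,0,0,0,0,8.5,1],
    [0,0,0,0,0,8.5,1],
    [0,0,0,0,0,8.5,1],
    [0,0,0,0,0,8.5,1]
  ]
}}

```text
t: 2.1
tcp_pos: [0.6371, -0.0051, 0.2446]
tool_rot: [0.523, 0.852, -0.0, -0.001]
force: [-1.0, -0.4, -0.6]
finger_gap: 1.003
gripper_force: 0.0
```

Request:
{"name": "drive_tool", "arguments": {
  "plan": [
    [0,0,0,0,0,8.5,1],
    [0,0,0,0,0,8.5,1],
    [0,0,0,0,0,8.5,1],
    [0,0,0,0,0,8.5,1],
    [0,0,0,0,0,8.5,1],
    [0,0,0,0,0,8.5,1],
    [0,0,0,0,0,8.5,1],
    [0,0,0,0,0,8.5,1],
    [0,0,0,0,0,8.5,1],
    [0,0,0,0,0,8.5,1]
  ]
}}

```text
t: 3.1
tcp_pos: [0.6371, -0.005, 0.2447]
tool_rot: [0.961, 0.275, -0.001, -0.0]
force: [0.2, -0.2, -0.4]
finger_gap: 0.997
gripper_force: 0.0
```

```bash
cat >> h.py <<'E'
from scipy.spatial.transform import Rotation as Ro
def goto(x,y,z,yaw):
    "print tool-frame shift and turn to a tool-down pose with tool y at yaw (deg)"
    s=manip.sense(); R=Ro.from_quat(s["tool_rot"]); c,n=np.cos(np.radians(yaw)),np.sin(np.radians(yaw))
    G=Ro.from_matrix(np.array([[-n,c,0],[c,n,0],[0,0,-1.]]))
    print("t",round(s["t"],2),"pos",s["tcp_pos"].round(4),"q6",s["q"][5].round(3),"F",s["force"].round(2),"M",s["ft_torque"].round(3),"gap",round(s["finger_gap"],3),"grip",s["gripper_force"])
    print("shift",R.inv().apply(np.array([x,y,z])-s["tcp_pos"]).round(4),"turn",np.degrees((R.inv()*G).as_rotvec()).round(2))
E
python3 -c "
from h import *
goto(.639,-.0062,.142,-85.06)"
```

```text
t 3.1 pos [ 0.6371 -0.005   0.2447] q6 0.83 F [ 0.16 -0.19 -0.35] M [-0.044  0.035 -0.021] gap 0.997 grip 0.0
shift [0.0011 0.0021 0.1027] turn [-0.04  0.06 26.99]
```

Request:
{"name": "drive_tool", "arguments": {
  "plan": [
    [0.001,0.002,0,0,0,7,1],
    [0,0,0,0,0,7,1],
    [0,0,0,0,0,7,1],
    [0,0,0,0,0,6,1],
    [0,0,0.03,0,0,0,1],
    [0,0,0.03,0,0,0,1],
    [0,0,0.02,0,0,0,1],
    [0,0,0.01,0,0,0,1],
    [0,0,0.01,0,0,0,1],
    [0,0,0,0,0,0,1]
  ],
  "newtons": 30
}}

```text
t: 4.1
tcp_pos: [0.6388, -0.0062, 0.1442]
tool_rot: [0.999, 0.046, -0.001, -0.0]
force: [-1.5, -0.2, 0.3]
finger_gap: 1.002
gripper_force: 0.0
```

```bash
python3 -c "
from h import *
goto(.639,-.0062,.142,-85.06)
s=manip.snapshot('scene'); c=cv2.resize(s['image'][150:280,240:400],None,fx=4.5,fy=4.5,interpolation=cv2.INTER_CUBIC); cv2.imwrite('pics/k1.png',c[:,:,::-1])"
```

```text
t 4.1 pos [ 0.6388 -0.0062  0.1442] q6 1.294 F [-1.49 -0.19  0.25] M [-0.031  0.008  0.035] gap 1.002 grip 0.0
shift [0.0002 0.     0.0022] turn [-0.03  0.11  0.35]
```

View pics/k1.png

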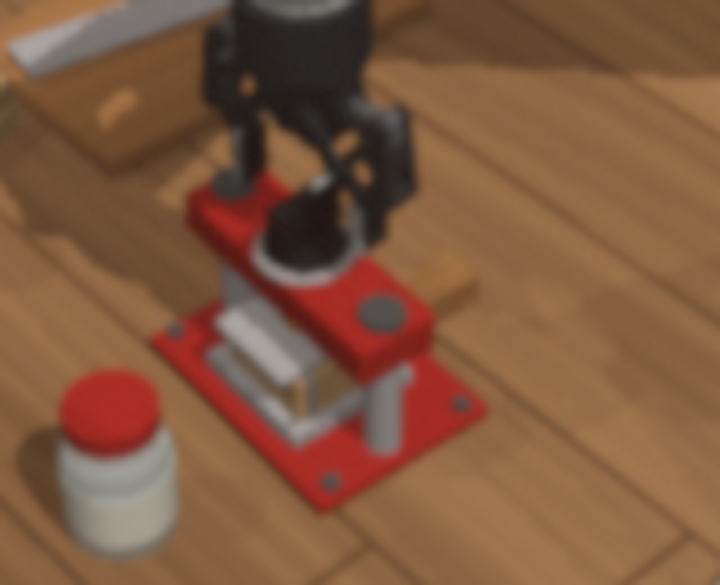

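The fingers straddle the knob bar at about (300,215), one on each side and clear of the beam. I'll close gently and read the forces to centre.

Request:
{"name": "drive_tool", "arguments": {
  "plan": [
    [0,0,0.002,0,0,0,-1],
    [0,0,0,0,0,0,-1],
    [0,0,0,0,0,0,-1],
    [0,0,0,0,0,0,-1],
    [0,0,0,0,0,0,-1],
    [0,0,0,0,0,0,-1],
    [0,0,0,0,0,0,-1],
    [0,0,0,0,0,0,-1],
    [0,0,0,0,0,0,-1],
    [0,0,0,0,0,0,-1]
  ],
  "newtons": 30
}}

```text
t: 5.15
tcp_pos: [0.6396, -0.0065, 0.1438]
tool_rot: [0.999, 0.046, 0.0, 0.0]
force: [-1.7, -1.1, 4.8]
finger_gap: 0.158
gripper_force: 33.2
```

```bash
python3 -c "
from h import *
goto(.639,-.0062,.142,-85.06)"
```

```text
t 5.15 pos [ 0.6396 -0.0065  0.1438] q6 1.294 F [-1.73 -1.15  4.82] M [-0.275  0.174 -0.045] gap 0.158 grip 33.22038173675537
shift [-0.0006 -0.0004  0.0018] turn [ 0.03 -0.04  0.35]
```

Request:
{"name": "drive_tool", "arguments": {
  "plan": [
    [0,0,0,0,0,0,-1],
    [0,0,0,0,0,0,-1],
    [0,0,0,0,0,0,-1],
    [0,0,0,0,0,-1.5,-1],
    [0,0,0,0,0,-1.5,-1],
    [0,0,0,0,0,-1.5,-1],
    [0,0,0,0,0,-1.5,-1]
  ],
  "newtons": 110
}}

```text
t: 5.85
tcp_pos: [0.6397, -0.0067, 0.1439]
tool_rot: [0.995, 0.099, 0.0, 0.0]
force: [-0.5, -2.4, 4.8]
finger_gap: 0.143
gripper_force: 107.2
```

```bash
python3 -c "
from h import *
goto(.639,-.0062,.142,-85.06)"
```

```text
t 5.85 pos [ 0.6397 -0.0067  0.1439] q6 1.189 F [-0.52 -2.44  4.77] M [-0.423  0.167 -0.11 ] gap 0.143 grip 107.22952365875244
shift [-0.0006 -0.0007  0.0019] turn [ 0.05 -0.04  6.39]
```

Request:
{"name": "drive_tool", "arguments": {
  "plan": [
    [0,0,0,0,0,-1.5,-1],
    [0,0,0,0,0,-1.5,-1],
    [0,0,0,0,0,-1.5,-1]
  ],
  "newtons": 120
}}

```text
t: 6.15
tcp_pos: [0.6397, -0.0069, 0.144]
tool_rot: [0.99, 0.138, 0.0, 0.001]
force: [-0.7, -1.6, 6.7]
finger_gap: 0.141
gripper_force: 117.3
```

```bash
python3 -c "
from h import *
goto(.639,-.0062,.142,-85.06)
p=cloud(manip.snapshot('scene')); z=p[...,2]
m=(abs(p[...,0]-.639)<.03)&(abs(p[...,1]+.006)<.06)&(z>.055)&(z<.08)
print(m.sum(), np.nanpercentile(z[m],[5,25,50,75,95]).round(4))
p=cloud(np.load('scene0.npz')); z=p[...,2]
m=(abs(p[...,0]-.675)<.02)&(abs(p[...,1]+.006)<.06)&(z>.05)&(z<.085)
print(m.sum(), np.nanpercentile(z[m],[5,25,50,75,95]).round(4))
"
```

```text
t 6.15 pos [ 0.6397 -0.0069  0.144 ] q6 1.11 F [-0.68 -1.64  6.66] M [-0.419  0.227 -0.146] gap 0.141 grip 117.34820365905762
shift [-0.0005 -0.0009  0.002 ] turn [ 0.07 -0.04 10.9 ]
108 [0.0563 0.0586 0.0599 0.0612 0.0631]
252 [0.0528 0.0573 0.0589 0.06   0.0623]
```

Request:
{"name": "drive_tool", "arguments": {
  "plan": [
    [0,0,0,0,0,-2,-1],
    [0,0,0,0,0,-2,-1],
    [0,0,0,0,0,-2,-1],
    [0,0,0,0,0,-2,-1],
    [0,0,0,0,0,-2,-1]
  ]
}}

```text
t: 6.7
tcp_pos: [0.6398, -0.0073, 0.144]
tool_rot: [0.975, 0.224, 0.0, 0.001]
force: [-1.2, -3.9, 5.0]
finger_gap: 0.139
gripper_force: 117.6
```

```bash
python3 -c "
from h import *
goto(.639,-.0062,.142,-85.06); print(manip.sense()['tau'].round(3))
s=manip.snapshot('scene'); c=cv2.resize(s['image'][160:250,260:370],None,fx=6,fy=6,interpolation=cv2.INTER_CUBIC); cv2.imwrite('pics/k2.png',c[:,:,::-1])
"
```

```text
t 6.7 pos [ 0.6398 -0.0073  0.144 ] q6 0.935 F [-1.2  -3.89  4.96] M [-0.612  0.189 -0.131] gap 0.139 grip 117.55185127258301
shift [-0.0003 -0.0014  0.002 ] turn [ 0.11 -0.04 20.92]
[  2.492 -44.017 -13.674   0.848  -0.134   0.138]
```

View pics/k2.png

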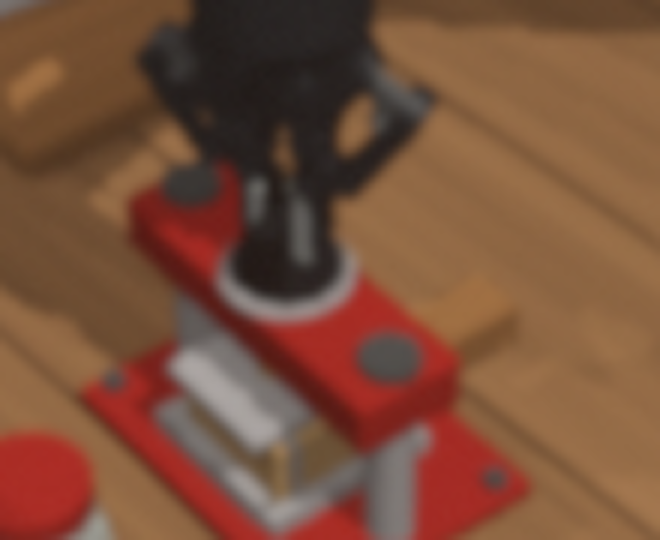

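The fingers hold the bar at about (285,240), but the torque reads only about 0.14 N m. I'll check whether the cap has lifted by comparing depth on its rear plate.

```bash
cat >> h.py <<'E'
def capz():
    a=dict(np.load('scene0.npz')); pa=cloud(a); i=a['image'].astype(int); ps=cloud(manip.snapshot('scene'))
    r=Ro.from_euler('z',-2.85,degrees=True).as_matrix()[:2,:2]
    l=(pa[...,:2]-[.639,-.006])@r
    m=(l[...,0]>.030)&(l[...,0]<.043)&(abs(l[...,1])<.030)&(pa[...,2]>.05)&(pa[...,2]<.07)&(np.ptp(i,axis=2)<35)
    l2=(ps[...,:2]-[.639,-.006])@r
    d=(ps-pa)[...,2][m]; print("cap px",m.sum(),"z0",np.nanmedian(pa[...,2][m]).round(4),"rise",np.nanmedian(d).round(4),np.nanmean(d).round(4),"+-",(np.nanstd(d)/m.sum()**.5).round(4))
E
python3 -c "
from h import *
capz();capz()"
```

```text
cap px 68 z0 0.0592 rise 0.0024 0.0021 +- 0.0003
cap px 68 z0 0.0592 rise 0.0016 0.0017 +- 0.0002
```

Request:
{"name": "drive_tool", "arguments": {
  "plan": [
    [0,0,0,0,0,-3,-1],
    [0,0,0,0,0,-3,-1],
    [0,0,0,0,0,-3,-1],
    [0,0,0,0,0,-3,-1],
    [0,0,0,0,0,-3,-1]
  ]
}}

```text
t: 7.35
tcp_pos: [0.6402, -0.0078, 0.144]
tool_rot: [0.937, 0.349, 0.0, 0.002]
force: [-0.3, -5.6, 4.8]
finger_gap: 0.145
gripper_force: 117.5
```

```bash
python3 -c "
from h import *
goto(.639,-.0062,.142,-85.06);print(manip.sense()['tau'].round(3)); capz();capz()"
```

```text
t 7.35 pos [ 0.6402 -0.0078  0.144 ] q6 0.673 F [-0.31 -5.61  4.84] M [-0.774  0.131 -0.136] gap 0.145 grip 117.49765276908875
shift [ 0.0002 -0.002   0.002 ] turn [ 0.18 -0.04 35.97]
[  3.237 -44.316 -13.394   1.086   0.062   0.246]
cap px 68 z0 0.0592 rise 0.0035 0.0034 +- 0.0002
cap px 68 z0 0.0592 rise 0.0034 0.0035 +- 0.0003
```

Request:
{"name": "drive_tool", "arguments": {
  "plan": [
    [-0.0007,0.0008,0,0,0,-4,-1],
    [0,0,0,0,0,-5,-1],
    [0,0,0,0,0,-5,-1],
    [0,0,0,0,0,-5,-1],
    [0,0,0,0,0,-5,-1],
    [0,0,0,0,0,-5,-1],
    [0,0,0,0,0,-5,-1],
    [0,0,0,0,0,-5,-1],
    [0,0,0,0,0,0,-1]
  ]
}}

```text
t: 8.35
tcp_pos: [0.6414, -0.0087, 0.144]
tool_rot: [0.767, 0.642, 0.001, 0.002]
force: [2.2, -4.7, 3.4]
finger_gap: 0.143
gripper_force: 117.2
```

```bash
python3 -c "
from h import *
goto(.639,-.0062,.142,-85.06);print(manip.sense()['tau'].round(3)); capz();capz()"
```

```text
t 8.35 pos [ 0.6414 -0.0087  0.144 ] q6 -0.008 F [ 2.23 -4.74  3.39] M [-0.759 -0.213 -0.002] gap 0.143 grip 117.24029302597046
shift [ 0.002  -0.0028  0.002 ] turn [ 0.31 -0.12 74.87]
[  2.893 -44.962 -12.336   0.979   0.711  -0.241]
cap px 68 z0 0.0592 rise 0.0072 0.0069 +- 0.0002
cap px 68 z0 0.0592 rise 0.0076 0.0075 +- 0.0003
```

Request:
{"name": "drive_tool", "arguments": {
  "plan": [
    [-0.0007,0.0005,0,0,0,-5,-1],
    [0,0,0,0,0,-5,-1],
    [0,0,0,0,0,-5,-1],
    [0,0,0,0,0,-5,-1],
    [0,0,0,0,0,-5,-1],
    [0,0,0,0,0,-5,-1],
    [0,0,0,0,0,-5,-1],
    [0,0,0,0,0,-5,-1],
    [0,0,0,0,0,-4,-1],
    [0,0,0,0,0,0,-1]
  ]
}}

```text
t: 9.45
tcp_pos: [0.6431, -0.0085, 0.144]
tool_rot: [0.471, 0.882, 0.002, 0.004]
force: [5.3, -0.4, 0.8]
finger_gap: 0.139
gripper_force: 117.0
```

```bash
python3 -c "
from h import *
goto(.639,-.0062,.142,-85.06);print(manip.sense()['tau'].round(3)); capz();capz();capz()"
```

```text
t 9.45 pos [ 0.6431 -0.0085  0.144 ] q6 -0.777 F [ 5.35 -0.44  0.83] M [-0.31  -0.637  0.018] gap 0.139 grip 117.02043056488037
shift [ 0.0042 -0.0022  0.002 ] turn [  0.52  -0.19 118.83]
[  1.073 -45.884 -11.496   0.216   1.334  -0.213]
cap px 68 z0 0.0592 rise 0.0105 0.0106 +- 0.0002
cap px 68 z0 0.0592 rise 0.0106 0.0106 +- 0.0003
cap px 68 z0 0.0592 rise 0.0106 0.0107 +- 0.0003
```

Request:
{"name": "drive_tool", "arguments": {
  "plan": [
    [0,0.001,0,0,0,-2,-1],
    [0,0,0,0,0,-2,-1],
    [0,0,0,0,0,-2,-1],
    [0,0,0,0,0,0,-1]
  ]
}}

```text
t: 10.0
tcp_pos: [0.6434, -0.0082, 0.144]
tool_rot: [0.425, 0.905, 0.001, 0.003]
force: [4.3, -2.6, 2.4]
finger_gap: 0.141
gripper_force: 117.2
```

```bash
python3 -c "
from h import *
goto(.639,-.0062,.142,-85.06);print(manip.sense()['tau'].round(3)); capz();capz();capz()"
```

```text
t 10.0 pos [ 0.6434 -0.0082  0.144 ] q6 -0.879 F [ 4.28 -2.64  2.44] M [-0.458 -0.638 -0.066] gap 0.141 grip 117.19112992286682
shift [ 0.0044 -0.0021  0.002 ] turn [ 4.6000e-01 -1.0000e-01  1.2478e+02]
[  1.894 -45.54  -11.468   0.492   1.308  -0.152]
cap px 68 z0 0.0592 rise 0.0109 0.0114 +- 0.0003
cap px 68 z0 0.0592 rise 0.0116 0.0112 +- 0.0003
cap px 68 z0 0.0592 rise 0.0112 0.0109 +- 0.0003
```

Request:
{"name": "drive_tool", "arguments": {
  "plan": [
    [0,0,0,0,0,-1.5,-1],
    [0,0,0,0,0,-1.5,-1],
    [0,0,0,0,0,0,-1]
  ]
}}

```text
t: 10.45
tcp_pos: [0.6434, -0.0081, 0.144]
tool_rot: [0.401, 0.916, 0.001, 0.003]
force: [4.2, -3.0, 2.9]
finger_gap: 0.138
gripper_force: 117.2
```

```bash
python3 -c "
from h import *
goto(.639,-.0062,.142,-85.06);print(manip.sense()['tau'].round(3)); capz();capz();capz()"
```

```text
t 10.45 pos [ 0.6434 -0.0081  0.144 ] q6 -0.932 F [ 4.18 -3.03  2.92] M [-0.473 -0.629  0.002] gap 0.138 grip 117.16660737991333
shift [ 0.0045 -0.0019  0.002 ] turn [ 4.8000e-01 -1.0000e-01  1.2777e+02]
[  1.766 -45.61  -11.402   0.43    1.35   -0.126]
cap px 68 z0 0.0592 rise 0.0109 0.0108 +- 0.0003
cap px 68 z0 0.0592 rise 0.0113 0.0113 +- 0.0003
cap px 68 z0 0.0592 rise 0.0114 0.0112 +- 0.0003
```

Request:
{"name": "drive_tool", "arguments": {
  "plan": [
    [0,0,0,0,0,-1.5,-1],
    [0,0,0,0,0,-1.5,-1],
    [0,0,0,0,0,0,-1]
  ]
}}

```text
t: 10.9
tcp_pos: [0.6435, -0.0081, 0.144]
tool_rot: [0.377, 0.926, 0.001, 0.003]
force: [5.6, -2.1, 1.8]
finger_gap: 0.142
gripper_force: 117.2
```

```bash
python3 -c "
from h import *
goto(.639,-.0062,.142,-85.06);print(manip.sense()['tau'].round(3)); capz();capz();capz()"
```

```text
t 10.9 pos [ 0.6435 -0.0081  0.144 ] q6 -0.984 F [ 5.6  -2.06  1.79] M [-0.438 -0.688 -0.13 ] gap 0.142 grip 117.15148687362671
shift [ 0.0046 -0.0018  0.002 ] turn [ 5.0000e-01 -1.0000e-01  1.3075e+02]
[  1.714 -45.663 -11.352   0.348   1.385  -0.193]
cap px 68 z0 0.0592 rise 0.011 0.0111 +- 0.0003
cap px 68 z0 0.0592 rise 0.0118 0.0116 +- 0.0003
cap px 68 z0 0.0592 rise 0.0113 0.0113 +- 0.0003
```

Request:
{"name": "drive_tool", "arguments": {
  "plan": [
    [0,0,0,0,0,-1,-1],
    [0,0,0,0,0,-1,-1],
    [0,0,0,0,0,0,-1]
  ]
}}

```text
t: 11.35
tcp_pos: [0.6436, -0.008, 0.1441]
tool_rot: [0.361, 0.932, 0.001, 0.003]
force: [5.2, -2.9, 2.0]
finger_gap: 0.138
gripper_force: 117.2
```

```bash
python3 -c "
from h import *
goto(.639,-.0062,.142,-85.06);print(manip.sense()['tau'].round(3)); capz();capz();capz()"
```

```text
t 11.35 pos [ 0.6436 -0.008   0.1441] q6 -1.018 F [ 5.22 -2.87  2.03] M [-0.409 -0.671 -0.368] gap 0.138 grip 117.20425128936768
shift [ 0.0046 -0.0017  0.002 ] turn [ 5.1000e-01 -1.2000e-01  1.3269e+02]
[  1.846 -45.685 -11.329   0.232   1.4    -0.353]
cap px 68 z0 0.0592 rise 0.0119 0.0116 +- 0.0003
cap px 68 z0 0.0592 rise 0.0112 0.0112 +- 0.0003
cap px 68 z0 0.0592 rise 0.0111 0.0113 +- 0.0003
```

The torque is rising to 0.37 N m, so the knob has met its stop. I'll turn a little further to be firmly against it.

Request:
{"name": "drive_tool", "arguments": {
  "plan": [
    [0,0,0,0,0,-1,-1],
    [0,0,0,0,0,-1,-1],
    [0,0,0,0,0,0,-1]
  ]
}}

```text
t: 11.8
tcp_pos: [0.6436, -0.008, 0.144]
tool_rot: [0.345, 0.938, 0.001, 0.003]
force: [5.4, -3.1, 2.6]
finger_gap: 0.139
gripper_force: 117.3
```

```bash
python3 -c "
from h import *
goto(.639,-.0062,.142,-85.06);print(manip.sense()['tau'].round(3)); capz();capz();capz()"
```

```text
t 11.8 pos [ 0.6436 -0.008   0.144 ] q6 -1.052 F [ 5.36 -3.07  2.63] M [-0.403 -0.731 -0.516] gap 0.139 grip 117.27717161178589
shift [ 0.0047 -0.0016  0.002 ] turn [  0.51  -0.14 134.64]
[  1.964 -45.706 -11.308   0.111   1.415  -0.539]
cap px 68 z0 0.0592 rise 0.0115 0.0113 +- 0.0003
cap px 68 z0 0.0592 rise 0.0113 0.0113 +- 0.0003
cap px 68 z0 0.0592 rise 0.0117 0.0117 +- 0.0003
```

Request:
{"name": "drive_tool", "arguments": {
  "plan": [
    [0,0,0,0,0,-1,-1],
    [0,0,0,0,0,0,-1],
    [0,0,0,0,0,2,-1],
    [0,0,0,0,0,2,-1],
    [0,0,0,0,0,0,-1]
  ]
}}

```text
t: 12.45
tcp_pos: [0.6435, -0.0081, 0.144]
tool_rot: [0.37, 0.929, 0.001, 0.003]
force: [6.0, -2.4, 1.7]
finger_gap: 0.145
gripper_force: 117.2
```

```bash
python3 -c "
from h import *
goto(.639,-.0062,.142,-85.06);print(manip.sense()['tau'].round(3))"
```

```text
t 12.45 pos [ 0.6435 -0.0081  0.144 ] q6 -1.0 F [ 6.02 -2.37  1.7 ] M [-0.391 -0.666 -0.231] gap 0.145 grip 117.1515440940857
shift [ 0.0046 -0.0018  0.002 ] turn [ 5.0000e-01 -1.1000e-01  1.3167e+02]
[  1.734 -45.672 -11.341   0.29    1.394  -0.094]
```

Request:
{"name": "drive_tool", "arguments": {
  "plan": [
    [0,0,0,0,0,0,1],
    [0,0,0,0,0,0,1],
    [0,0,0,0,0,0,1],
    [0,0,0,0,0,0,1],
    [0,0,0,0,0,0,1],
    [0,0,0,0,0,0,1],
    [0,0,-0.01,0,0,0,1],
    [0,0,-0.03,0,0,0,1],
    [0,0,-0.03,0,0,0,1],
    [0,0,-0.03,0,0,0,1]
  ]
}}

```text
t: 13.45
tcp_pos: [0.6405, -0.0075, 0.2451]
tool_rot: [0.368, 0.93, 0.0, 0.0]
force: [0.1, 0.3, 0.2]
finger_gap: 0.998
gripper_force: 0.0
```

```bash
python3 -c "
from h import *
goto(.547,-.0018,.029,87.1)
capz();capz()
s=manip.snapshot('top'); p=cloud(s); z=p[...,2]; u,v=np.meshgrid(range(640),range(400))
m=(u>310)&(u<350)&(v>160)&(v<215)&(z>.15)&(z<.17); print(rect(p,m))
m=(u>285)&(u<380)&(v>212)&(v<250)&(z>.026)&(z<.045); print('tongue',rect(p,m))"
```

```text
t 13.45 pos [ 0.6405 -0.0075  0.2451] q6 -1.002 F [0.1  0.28 0.17] M [ 0.012 -0.017  0.025] gap 0.998 grip 0.0
shift [ 0.0721 -0.0599  0.216 ] turn [ 1.000e-02  1.000e-02 -4.032e+01]
cap px 68 z0 0.0592 rise 0.0119 0.0117 +- 0.0003
cap px 68 z0 0.0592 rise 0.0112 0.0113 +- 0.0003
(36, array([627.1,   6.1]), array([14.1, 14.8]), 44.96)
tongue (89, array([576.8,  -2.8]), array([20. , 27.7]), 0.54)
```

Request:
{"name": "drive_tool", "arguments": {
  "plan": [
    [0.036,-0.03,0,0,0,0,1],
    [0.036,-0.03,0,0,0,0,1],
    [0,0,0,0,0,-8,1],
    [0,0,0,0,0,-8,1],
    [0,0,0,0,0,-8,1],
    [0,0,0,0,0,-8,1],
    [0,0,0.04,0,0,-8.3,1],
    [0,0,0.04,0,0,0,1],
    [0,0,0.04,0,0,0,1],
    [0,0,0,0,0,0,1]
  ]
}}

```text
t: 14.6
tcp_pos: [0.5422, -0.0011, 0.118]
tool_rot: [0.026, 1.0, 0.001, -0.007]
force: [-1.4, 0.3, -0.6]
finger_gap: 0.995
gripper_force: 0.0
```

```bash
python3 -c "
from h import *
goto(.547,-.0018,.029,87.1)
s=manip.snapshot('scene'); c=cv2.resize(s['image'][140:270,240:400],None,fx=4.5,fy=4.5,interpolation=cv2.INTER_CUBIC); cv2.imwrite('pics/t1.png',c[:,:,::-1])
p=cloud(s);z=p[...,2];m=(abs(p[...,0]-.64)<.04)&(abs(p[...,1]+.006)<.04)&(z>.15)&(z<.166); print(rect(p,m))"
```

```text
t 14.6 pos [ 0.5422 -0.0011  0.118 ] q6 -1.728 F [-1.41  0.27 -0.61] M [ 0.022  0.053 -0.023] gap 0.995 grip 0.0
shift [-0.0061 -0.0006  0.089 ] turn [ 0.12 -0.79 -0.03]
(102, array([641.2,  -3.1]), array([16.9, 49. ]), 47.49)
```

View pics/t1.png

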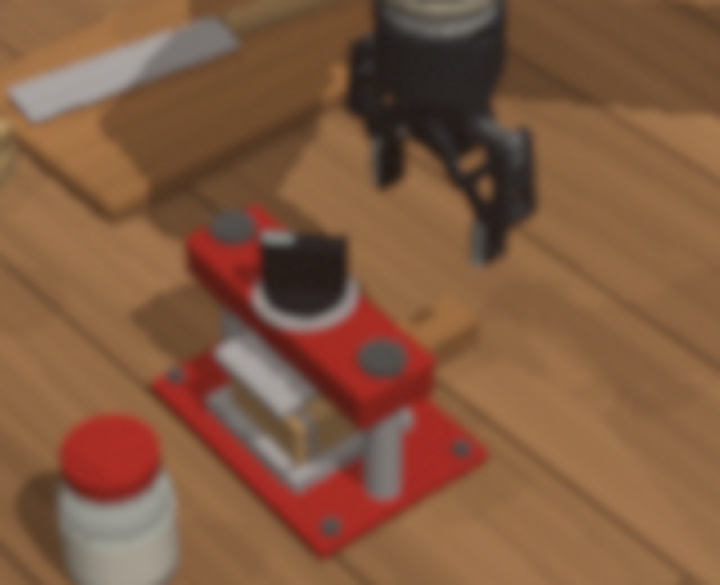

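The knob now stands turned at about 137°, and the gripper hovers over the tongue at (440,320). I'll descend.

Request:
{"name": "drive_tool", "arguments": {
  "plan": [
    [-0.004,0,0.03,0,0,0,1],
    [0,0,0.02,0,0,0,1],
    [0,0,0,0,0,0,1],
    [0,0,0,0,0,0,1]
  ]
}}

```text
t: 15.05
tcp_pos: [0.552, -0.0023, 0.075]
tool_rot: [0.025, 1.0, -0.0, 0.001]
force: [0.4, -0.0, -0.0]
finger_gap: 1.0
gripper_force: 0.0
```

```bash
python3 -c "
from h import *
goto(.547,-.0018,.029,87.1)"
```

```text
t 15.05 pos [ 0.552  -0.0023  0.075 ] q6 -1.727 F [ 0.37 -0.05 -0.04] M [ 0.028 -0.04   0.045] gap 1.0 grip 0.0
shift [0.0051 0.0003 0.0459] turn [-0.02  0.13 -0.01]
```

Request:
{"name": "drive_tool", "arguments": {
  "plan": [
    [0.005,0,0.02,0,0,0,1],
    [0,0,0.015,0,0,0,1],
    [0,0,0.011,0,0,0,1],
    [0,0,0,0,0,0,1],
    [0,0,0,0,0,0,1]
  ],
  "newtons": 20
}}

```text
t: 15.55
tcp_pos: [0.5469, -0.0021, 0.0283]
tool_rot: [0.025, 1.0, -0.0, 0.001]
force: [0.4, -0.8, 0.4]
finger_gap: 0.999
gripper_force: 0.0
```

```bash
python3 -c "
from h import *
goto(.547,-.0018,.029,87.1)"
```

```text
t 15.55 pos [ 0.5469 -0.0021  0.0283] q6 -1.728 F [ 0.39 -0.84  0.36] M [-0.03   0.053 -0.019] gap 0.999 grip 0.0
shift [-0.0001  0.0003 -0.0007] turn [-0.02  0.1  -0.01]
```

Request:
{"name": "drive_tool", "arguments": {
  "plan": [
    [0,0,0,0,0,0,-1],
    [0,0,0,0,0,0,-1],
    [0,0,0,0,0,0,-1],
    [0,0,0,0,0,0,-1],
    [0,0,0,0,0,0,-1],
    [0,0,0,0,0,0,-1],
    [0,0,0,0,0,0,-1]
  ],
  "newtons": 20
}}

```text
t: 16.25
tcp_pos: [0.5461, -0.0019, 0.0277]
tool_rot: [0.025, 1.0, -0.0, 0.0]
force: [-0.2, 0.2, 4.9]
finger_gap: 0.344
gripper_force: 23.9
```

```bash
python3 -c "
from h import *
goto(.547,-.0018,.029,87.1)"
```

```text
t 16.25 pos [ 0.5461 -0.0019  0.0277] q6 -1.728 F [-0.18  0.18  4.87] M [0.138 0.097 0.004] gap 0.344 grip 23.852871358394623
shift [-0.0009  0.0001 -0.0013] turn [-0.    0.02 -0.01]
```

Request:
{"name": "drive_tool", "arguments": {
  "plan": [
    [0,0,0,0,0,0,-1],
    [0,0,0,0,0,0,-1],
    [0,0,0,0,0,0,-1],
    [0.003,0,0,0,0,0,-1],
    [0.005,0,0,0,0,0,-1],
    [0.005,0,0,0,0,0,-1]
  ],
  "newtons": 95
}}

```text
t: 16.85
tcp_pos: [0.5348, -0.0018, 0.0278]
tool_rot: [0.026, 1.0, -0.0, 0.002]
force: [3.7, -0.6, 4.5]
finger_gap: 0.327
gripper_force: 94.6
```

```bash
python3 -c "
from h import *
goto(.547,-.0018,.029,87.1)"
```

```text
t 16.85 pos [ 0.5348 -0.0018  0.0278] q6 -1.732 F [ 3.71 -0.56  4.46] M [-0.001 -0.739 -0.039] gap 0.327 grip 94.62221145629883
shift [-0.0122  0.0006 -0.0012] turn [-0.04  0.27 -0.02]
```

Request:
{"name": "drive_tool", "arguments": {
  "plan": [
    [0.009,0,0,0,0,0,-1],
    [0.009,0,0,0,0,0,-1],
    [0.009,0,0,0,0,0,-1],
    [0.009,0,0,0,0,0,-1],
    [0.009,0,0,0,0,0,-1],
    [0.009,0,0,0,0,0,-1],
    [0.009,0,0,0,0,0,-1],
    [0.009,0,0,0,0,0,-1],
    [0.009,0,0,0,0,0,-1],
    [0,0,0,0,0,0,-1]
  ]
}}

```text
t: 17.85
tcp_pos: [0.4485, 0.0036, 0.0271]
tool_rot: [0.026, 1.0, 0.001, -0.003]
force: [-3.0, -1.0, 4.5]
finger_gap: 0.33
gripper_force: 94.7
```

```bash
python3 -c "
from h import *
goto(.547,-.0018,.029,87.1)
s=manip.snapshot('top'); c=cv2.resize(s['image'][150:290,260:400],None,fx=4,fy=4,interpolation=cv2.INTER_CUBIC); cv2.imwrite('pics/o1.png',c[:,:,::-1])"
```

```text
t 17.85 pos [0.4485 0.0036 0.0271] q6 -1.762 F [-3.   -0.99  4.53] M [-0.252 -0.252 -0.071] gap 0.33 grip 94.70422267913818
shift [-0.0987 -0.0003 -0.0026] turn [ 0.06 -0.37 -0.02]
```

View pics/o1.png

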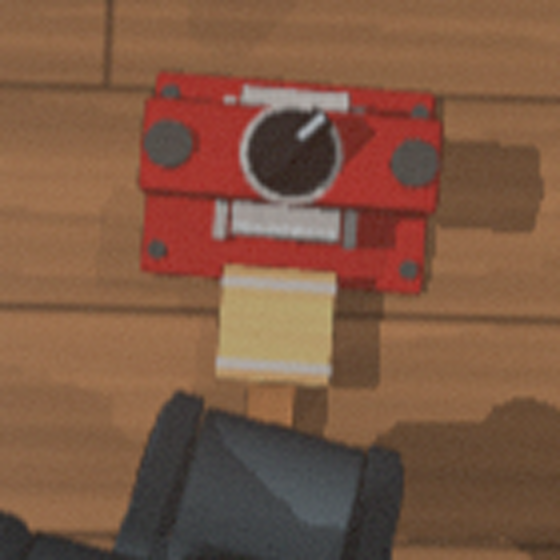

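The mould is out to about -98 mm, straight, with its block at (277,325) clear of the cap. I'll lift it.

Request:
{"name": "drive_tool", "arguments": {
  "plan": [
    [0,0,-0.004,0,0,0,-1],
    [0,0,-0.006,0,0,0,-1],
    [0,0,-0.01,0,0,0,-1],
    [0,0,-0.015,0,0,0,-1],
    [0,0,-0.02,0,0,0,-1],
    [0,0,-0.015,0,0,0,-1],
    [0,0,0,0,0,0,-1]
  ],
  "newtons": 105
}}

```text
t: 18.6
tcp_pos: [0.4531, 0.0028, 0.0992]
tool_rot: [0.025, 1.0, -0.0, 0.002]
force: [0.2, 0.3, -3.1]
finger_gap: 0.327
gripper_force: 104.5
```

```bash
python3 -c "
from h import *
c,n=np.cos(np.radians(5.28)),np.sin(np.radians(5.28))
goto(.468-.05*c,.3585-.05*n,.098,95.28)
p=cloud(manip.snapshot('scene')); z=p[...,2]
# block top plane
m=(p[...,0]>.495)&(p[...,0]<.60)&(abs(p[...,1])<.05)&(z>.075)&(z<.13)
P=p[m]; A=np.c_[P[:,0],np.ones(len(P))]; print(len(P),np.nanpercentile(P[:,0],[2,98]),np.nanpercentile(P[:,2],[5,50,95]))
print(np.linalg.lstsq(A,P[:,2],rcond=None)[0])"
```

```text
t 18.6 pos [0.4531 0.0028 0.0992] q6 -1.762 F [ 0.16  0.26 -3.08] M [ 0.018  0.275 -0.018] gap 0.327 grip 104.48687553405762
shift [0.0526 0.3489 0.0008] turn [-0.05  0.2  -8.17]
809 [0.5143372  0.58447084] [0.0865388  0.11933079 0.12334306]
[-0.12118816  0.17936533]
```

Request:
{"name": "drive_tool", "arguments": {
  "plan": [
    [0.003,0.015,0,0,0,0,-1],
    [0.004,0.027,0,0,0,-1,-1],
    [0.006,0.035,0,0,0,-1,-1],
    [0.006,0.035,0,0,0,-1,-1],
    [0.006,0.035,0,0,0,-1,-1],
    [0.006,0.035,0,0,0,-1,-1],
    [0.006,0.035,0,0,0,-1,-1],
    [0.006,0.035,0,0,0,-1,-1],
    [0.006,0.035,0,0,0,-1,-1],
    [0.003,0.03,0,0,0,0,-1]
  ]
}}

```text
t: 19.65
tcp_pos: [0.3932, 0.3201, 0.0962]
tool_rot: [-0.045, 0.999, -0.001, -0.002]
force: [0.7, 0.4, -3.8]
finger_gap: 0.323
gripper_force: 104.6
```

Request:
{"name": "drive_tool", "arguments": {
  "plan": [
    [0,0.015,0,0,0,0,-1],
    [0,0,0,0,0,0,-1],
    [0,0,0,0,0,0,-1]
  ]
}}

```text
t: 19.95
tcp_pos: [0.3931, 0.333, 0.0966]
tool_rot: [-0.045, 0.999, -0.001, -0.001]
force: [-0.2, -0.3, -4.3]
finger_gap: 0.323
gripper_force: 104.6
```

```bash
python3 -c "
from h import *
c,n=np.cos(np.radians(5.28)),np.sin(np.radians(5.28))
goto(.468-.05*c,.3585-.05*n,.022,95.28)
p=cloud(manip.snapshot('scene')); z=p[...,2]
m=(p[...,0]>.45)&(p[...,0]<.56)&(abs(p[...,1]-.36)<.03)&(z>.113)&(z<.130)
P=p[m]; A=np.c_[P[:,0],np.ones(len(P))]; print(len(P),np.nanpercentile(P[:,0],[2,98]),np.nanpercentile(P[:,2],[5,50,95]))
print(np.linalg.lstsq(A,P[:,2],rcond=None)[0])"
```

```text
t 19.95 pos [0.3931 0.333  0.0966] q6 -1.174 F [-0.23 -0.34 -4.34] M [-0.079  0.257 -0.031] gap 0.323 grip 104.56612944602966
shift [-0.027   0.0186  0.0745] turn [-0.07 -0.11 -0.17]
526 [0.45445736 0.52379336] [0.11486354 0.11799357 0.12056181]
[-0.01086766  0.12324795]
```

Request:
{"name": "drive_tool", "arguments": {
  "plan": [
    [-0.013,0.009,0,0,0,0,-1],
    [-0.014,0.009,0,0,0,0,-1],
    [0,0,0.015,0,0,0,-1],
    [0,0,0.02,0,0,0,-1],
    [0,0,0.015,0,0,0,-1],
    [0,0,0.01,0,0,0,-1],
    [0,0,0.004,0,0,0,-1],
    [0,0,0,0,0,0,-1]
  ]
}}

```text
t: 20.8
tcp_pos: [0.419, 0.3533, 0.0329]
tool_rot: [-0.044, 0.999, -0.0, -0.001]
force: [-0.7, -0.5, -3.7]
finger_gap: 0.32
gripper_force: 104.5
```

```bash
python3 -c "
from h import *
c,n=np.cos(np.radians(5.28)),np.sin(np.radians(5.28))
goto(.468-.05*c,.3585-.05*n,.022,95.28)
s=manip.snapshot('top'); c=cv2.resize(s['image'][180:340,120:270],None,fx=3.7,fy=3.7,interpolation=cv2.INTER_CUBIC); cv2.imwrite('pics/p1.png',c[:,:,::-1])"
```

```text
t 20.8 pos [0.419  0.3533 0.0329] q6 -1.162 F [-0.72 -0.46 -3.71] M [0.01  0.256 0.027] gap 0.32 grip 104.54131007194519
shift [0.0008 0.0007 0.0109] turn [-0.03 -0.06 -0.26]
```

View pics/p1.png

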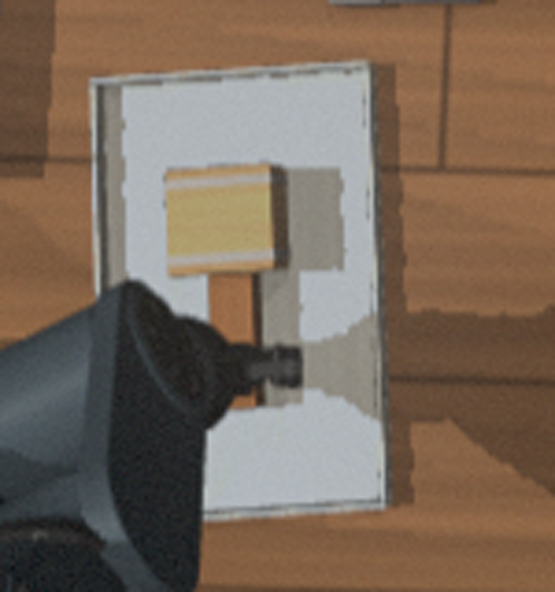

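The mould is inside the tray outline, with its block at (220,220) and its tongue at (235,330). I'll lower it gently.

Request:
{"name": "drive_tool", "arguments": {
  "plan": [
    [0,0,0.003,0,0,0,-1],
    [0,0,0.002,0,0,0,-1],
    [0,0,0.002,0,0,0,-1],
    [0,0,0.0015,0,0,0,-1],
    [0,0,0,0,0,0,-1]
  ]
}}

```text
t: 21.35
tcp_pos: [0.4188, 0.3541, 0.0247]
tool_rot: [-0.044, 0.999, -0.0, -0.0]
force: [0.0, 0.7, -4.4]
finger_gap: 0.326
gripper_force: 104.5
```

Request:
{"name": "drive_tool", "arguments": {
  "plan": [
    [0,0,0.0015,0,0,0,-1],
    [0,0,0,0,0,0,-1]
  ]
}}

```text
t: 21.55
tcp_pos: [0.4189, 0.354, 0.0232]
tool_rot: [-0.044, 0.999, -0.0, -0.0]
force: [0.1, -0.4, -3.6]
finger_gap: 0.327
gripper_force: 104.5
```

Request:
{"name": "drive_tool", "arguments": {
  "plan": [
    [0,0,0.001,0,0,0,-1],
    [0,0,0.001,0,0,0,-1],
    [0,0,0,0,0,0,-1]
  ]
}}

```text
t: 21.85
tcp_pos: [0.4189, 0.354, 0.0212]
tool_rot: [-0.044, 0.999, -0.0, -0.0]
force: [-0.3, -0.1, -3.8]
finger_gap: 0.325
gripper_force: 104.5
```

Request:
{"name": "drive_tool", "arguments": {
  "plan": [
    [0,0,0.001,0,0,0,-1],
    [0,0,0,0,0,0,-1]
  ]
}}

```text
t: 22.05
tcp_pos: [0.4191, 0.3541, 0.0204]
tool_rot: [-0.044, 0.999, 0.0, 0.0]
force: [-0.2, 0.4, -1.7]
finger_gap: 0.327
gripper_force: 104.7
```

Request:
{"name": "drive_tool", "arguments": {
  "plan": [
    [0,0,0.0006,0,0,0,-1],
    [0,0,0,0,0,0,-1]
  ],
  "newtons": 30
}}

```text
t: 22.25
tcp_pos: [0.4191, 0.3541, 0.0201]
tool_rot: [-0.044, 0.999, 0.0, 0.0]
force: [-1.0, -0.5, 2.0]
finger_gap: 0.325
gripper_force: 105.3
```

Request:
{"name": "drive_tool", "arguments": {
  "plan": [
    [0,0,0,0,0,0,0.6],
    [0,0,0,0,0,0,0.6],
    [0,0,0,0,0,0,0.6],
    [0,0,0,0,0,0,0.6],
    [0,0,0,0,0,0,0.6],
    [0,0,-0.01,0,0,0,0.6],
    [0,0,-0.03,0,0,0,0.6],
    [0,0,-0.04,0,0,0,0.6],
    [0,0,-0.04,0,0,0,0.6],
    [0,0,-0.04,0,0,0,0.6]
  ]
}}

```text
t: 23.25
tcp_pos: [0.4186, 0.3539, 0.1819]
tool_rot: [-0.044, 0.999, 0.0, 0.0]
force: [0.3, 1.4, -0.3]
finger_gap: 0.799
gripper_force: 0.0
```

```bash
python3 -c "
from h import *
goto(.418,.354,.2,95.28)
s=manip.snapshot('scene'); c=cv2.resize(s['image'][190:350,230:530],None,fx=2.6,fy=2.6,interpolation=cv2.INTER_CUBIC); cv2.imwrite('pics/e1.png',c[:,:,::-1])
p=cloud(s); z=p[...,2]; m=(p[...,0]>.46)&(p[...,0]<.55)&(abs(p[...,1]-.36)<.05)&(z>.036)&(z<.055)
P=p[m]; A=np.c_[P[:,:2],np.ones(len(P))]; print(len(P),np.nanmedian(P,0)); print(np.linalg.lstsq(A,P[:,2],rcond=None)[0]); capz()"
```

```text
t 23.25 pos [0.4186 0.3539 0.1819] q6 -1.162 F [ 0.29  1.37 -0.29] M [ 0.015 -0.003 -0.027] gap 0.799 grip 0.0
shift [ 0.0006  0.0002 -0.0181] turn [ 0.    0.01 -0.19]
728 [0.51653178 0.36797045 0.04223323]
[-0.00840011 -0.0075916   0.04929225]
cap px 68 z0 0.0592 rise 0.0117 0.0114 +- 0.0003
```

View pics/e1.png

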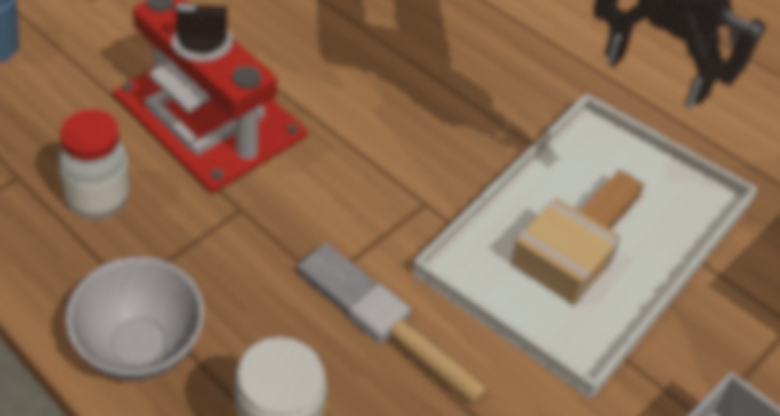

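The mould lies flat in the tray (block at about (565,245), tongue at (615,200)), released and clear of the gripper. The cap is still up, and the bystanders in view (jar, brush, cup) look undisturbed. I'll hand it in.

```bash
python3 -c "
from station import manip
print(manip.sign_off())"
```

```text
the job is handed in; nothing more can be done
None
```

I handed the job in at 23 s: the knob was turned against its stop at about 0.5 N m, the cap measured up, and the mould lies flat and right way up, released in the tray; `sign_off()` returned no verdict.

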